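# Lock the stockroom cash box with its hasp pin

### The arm

A 6-joint arm with a two-finger parallel gripper is mounted at the origin on the work surface. World frame = base frame: x ahead of the robot, y to its left, z up, the work surface at z = 0. Lengths are in mm, angles in degrees, forces in N, time in s.
With the tool pointing down it reaches from about 300 to 850 mm from the base axis. Payload 4.2 kg.
Tool frame: the origin (TCP) lies at the very end of the fingers, on their centre line; the grasp point (between the pads) lies 19 mm behind it (env.grip_depth is the distance from the TCP to the grasp point, in mm); z points along the fingers, y is the line along which they close (so a half turn about z gives the same grasp; the last joint's range is limited). The gripper opens to 91 mm and grips with 3 to 60 N. Pads are 32 mm wide; open, the fingers measure 118 mm over their backs; the gripper's body (76 mm by 178 mm) begins 60 mm behind the grasp point.
Start: joints at [-76.891, 18.312, 89.639, -0, 72.044, -1.146], TCP at [141.591, -557.311, 213.976] pointing down, gripper open.
Joint ranges: [-177.97, 177.97], [-48.28, 115.42], [12.27, 149.76], [-77.06, 257.06], [2.81, 150.46], [-146.56, 146.56]. Speed limits (degrees/s): [147.25, 147.25, 180, 180, 180, 180].

### API

Orientations are given as [roll, pitch, yaw] about the fixed x, y, z axes, in that order (R = Rz(yaw) Ry(pitch) Rx(roll)).
In Python, from workcell import env, cams gives the robot as it stands.
- The arm moves only by the tool apply_moves, never from a script. Its argument "deltas" is a list of rows, each a list of 5 numbers: the shift along the tool's x, y, z in m, then the turn about the tool's z in rad, then the opening, from -1 (shut) to 1 (fully open), so that 0 is half open. In form: [[tx, ty, tz, roll, gripper], ...]. A call has 1 to 5 rows; each row is the pose to reach, as a shift and turn from the pose commanded when the call began, along the tool's axes at that moment; what a row does not reach only later rows make up. A row lasts 1/10 s, in which the tool goes at most 50 mm and 8.59 degrees, less where a joint would pass 70% of its speed; a pose out of reach is approached as far as the arm can. A call with a gripper value outside its range is refused whole. The fingers move at their own pace and stop on an object; "grip_force" is the grip in N (left out, the last holds). Time passes only in rows, so rows that repeat a pose let the fingers close. It gives the time, the measured TCP pose, the force, the opening and the grip force at its end, in the units of the state.
- env.state(): the state, without advancing time (a new reading comes with each control period).
- cams.grab_frame(name): name is "scene" or "side" or "wrist"; returns the picture (384x512x3 uint8, blue, green, red); there is no depth.
- cams.get_calibration(name): a dict with "mtx" (3x3 intrinsics, pixels), "eye" and "attitude" of the camera in the world; the wrist camera has in their place "tool_from_camera" (4x4, takes a point from camera to tool coordinates, whose origin is the TCP and whose axes are the flange's). Camera axes: x right, y down, z forward; pixel columns grow to the right and rows downward; lengths in mm; the calibration is good to about 2 mm. A picture is of the moment at which its call begins: read the wrist's pose just before it. get_calibration takes no time and is no camera call.
- env.job_done(): hands the job in; it is judged then, once.
The state is a dict: "time_s": time; "qpos": joint angles; "qvel": joint speeds; "effort": joint torques, N m; "ee_pos": TCP position; "ee_rot": TCP orientation; "force": force on the tool from outside, world axes, zero at the start; "torque": the same for the moment, N m; "gripper_width": finger opening in mm; "gripper_force": force on a finger pad.
Only numpy, scipy, OpenCV 4.12 (cv2) and the standard library are available. Lean on these libraries where they do the work, as an engineer would, in place of code of your own. Each camera call takes 0.05 s, during which the arm holds its last target. There are 200 camera calls.

### The job

Lock up the cash box: lower its lid gently, without slamming it, until it is fully shut, then take the flanged steel locking pin from the wooden block and slide it down through both eyelets of the hasp, without forcing it, until its flange rests on the hasp; let go of it there. Leave the bolt and the marker in the block and everything else where it is.

Things in the scene. Friction and masses are not known exactly. Their poses are not given: they have to be found in the camera images.
- cashbox: Grey steel cash box screwed to the bench, 160 (x) x 220 (y) x 100 mm tall. Origin: centre of its underside; z up, -x its front (towards the robot). The lid hinges on the rear (+x) top edge. A level steel hasp lug, 5 mm thick, 44 mm wide, sticks out 45 mm from the middle of the front, its top 98 mm above the bench, with a vertical 13 mm eyelet.
- hasp_eye (a point): Centre of the box lug's eyelet at the lug's top face: 105 mm in front of the box's origin (25 mm in front of the box's front), 98 mm above the bench. Axes as the box. Does not move with the lid.
- lid_hinge (a point): Point on the lid's hinge axis, in the middle of the box's rear top edge, 100 mm above the bench; the axis runs along the box's y. Axes as the box.
- lid (a joint): Lid angle in rad: 0 fully shut, positive open, up to 1.3. The hinge is stiff: the lid stays where it is left and closes when pushed down with about 3 N near its front edge (0.45 N m).
- lid_edge (a point): Middle of the lid's front edge on its outer (upper) face. The lid is a flat grey plate 224 mm wide, 12 mm thick (underside at the hinge axis' level when shut), reaching 162 mm forward from the hinge axis. Axes as the lid: z out of its outer face, -x from hinge to front edge, y along the hinge.
- lid_eye (a point): Centre of the 13 mm chamfered eyelet in the lid's own hasp lug, at the lug's upper face, 185 mm from the hinge axis. The lug is 5 mm thick, 44 mm wide and reaches 205 mm from the axis. With the lid shut it lies 2 mm above the box's lug, eyelets in line, upper face 105 mm and the lid's outer face 112 mm above the bench. Below the eyelets is free space.
- block: Wooden holder block screwed to the bench, 70 (x) x 215 (y) x 80 mm tall, with three 17 mm wells in a row along its y, 72 mm apart, 75 mm deep. Origin: centre of its underside. Pin, bolt and marker hang upright in the wells, in any order.
- pin: Steel locking pin, about 90 g, 114 mm long. Origin: centre of its tip; z up its axis. Shank 10 mm thick, 70 mm long, its last 8 mm tapering to 5 mm; then a flange disc 32 mm wide, 4 mm thick; then a round grip 24 mm wide, 40 mm long. Starts hanging by its flange in the block, grip 84 to 124 mm above the bench. The only one of the three with a disc below a narrower grip.
- pin_flange (a point): Centre of the underside of the pin's flange, 70 mm above its tip; this face rests on the hasp when the pin is home.
- pin_grip (a point): Point on the pin's axis to hold it by, 98 mm above its tip (in its 24 mm grip, 28 mm above the flange's underside).
- bolt: Steel bolt for another cabinet, to be left alone: head 34 mm diameter, 22 mm tall on the block, no flange; shank 14 mm, 50 mm long, too thick for the eyelets. Origin: lower end of the shank.
- marker: Felt marker, to be left alone: slim cap 19 mm diameter standing 55 mm above the block; body 14 mm, 65 mm long. Origin: lower end.
- carton: Small cardboard carton, 50 x 80 x 35 mm, on the bench in front of the robot. To be left alone.
- tape: Roll of clear tape lying flat, 100 mm diameter, 30 mm high, towards the far side. To be left alone.
- stapler: Black desk stapler, 130 mm long, 49 mm high, on the robot's left. To be left alone.
- punch: Two-hole punch, 100 x 110 x 58 mm, on the robot's right. To be left alone.
Not all that is in view belongs to the job. Leave any orange or pink look-alike of the pin alone.

How it is judged:
By the outcome, as a careful person would: the job done as asked, in the order asked, and still so for the second after the job is handed in, with the robot touching nothing.
It also fails if it takes over 64 s, if anything falls off the work surface, if the arm or the gripper's body presses on something with over 40 N, if the wrist force passes 120 N, or if a joint passes its speed limit or range.

## Working session

There is one attempt and no reset: what is moved stays moved. The work goes in short steps, Python scripts to look and compute and a tool call to move; the robot and the scene stay as the last step left them, time stands still between calls to the robot, and variables do not carry over. Pictures are saved under pics/ and viewed, at most 10 in all, crops included, and the job is handed in when it is done.

Besides the shell and the picture viewer there is one more tool, called after "Emit:" as name([rows], argument=value, ...), one row to a line, values as JSON. apply_moves: Moves the arm, as the interface text tells. Its arguments: {"type":"object","properties":{"deltas":{"type":"array"},"grip_force":{"type":"number"}},"required":["deltas"]}

```bash
mkdir -p pics; ls; python3 - <<'E'
from workcell import env,cams
import cv2,numpy as np
a=cams.grab_frame("scene");b=cams.grab_frame("side")
cv2.imwrite("pics/scene.png",a);cv2.imwrite("pics/side.png",b)
for n in("scene","side","wrist"):print(n,cams.get_calibration(n))
print(env.state())
E
```

```text
pics
scene {'mtx': array([[466.8491751 ,   0.        , 258.1441205 ],
       [  0.        , 466.8491751 , 191.20065026],
       [  0.        ,   0.        ,   1.        ]]), 'eye': array([1403.05876297,  500.66004716,  998.33141184]), 'attitude': array([-131.80823297,    1.0990082 ,  119.34610081])}
side {'mtx': array([[363.82267672,   0.        , 248.29755561],
       [  0.        , 363.82267672, 183.3888885 ],
       [  0.        ,   0.        ,   1.        ]]), 'eye': array([498.40349838, 629.19926566, 586.84425581]), 'attitude': array([-128.55324724,   -0.55949571, -177.5926079 ])}
wrist {'mtx': array([[333.90317921,   0.        , 255.86495759],
       [  0.        , 333.90317921, 195.19216754],
       [  0.        ,   0.        ,   1.        ]]), 'tool_from_camera': array([[ 6.25783067e-04, -9.57118651e-01, -2.89695524e-01,
         8.26075024e+01],
       [ 9.99999488e-01,  3.68507242e-04,  9.42636563e-04,
        -5.49975907e-01],
       [-7.95460137e-04, -2.89695965e-01,  9.57118391e-01,
        -1.70951852e+02],
       [ 0.00000000e+00,  0.00000000e+00,  0.00000000e+00,
         1.00000000e+00]])}
{'time_s': 0.1, 'qpos': array([-7.68909063e+01,  1.83458620e+01,  8.96980654e+01, -6.13430613e-04,
        7.20443388e+01, -1.14566821e+00]), 'qvel': array([-0.03519018, -0.06782701, -0.13450852,  0.02604631,  0.01664812,
       -0.0508025 ]), 'effort': array([ 4.23352876e-04, -4.13332450e+01, -2.32509094e+01,  7.28488946e-02,
        4.22648981e-02, -5.67409108e-05]), 'ee_pos': array([ 141.48321377, -556.8619848 ,  213.23472438]), 'ee_rot': array([-1.79911740e+02, -1.18168002e-03,  1.42549505e+01]), 'force': array([-0.19947083,  0.93740505, -0.29004705]), 'torque': array([ 0.05571513, -0.03121289, -0.04500407]), 'gripper_force': 0.0, 'gripper_width': 91.26425767070398}
```

View pics/scene.png

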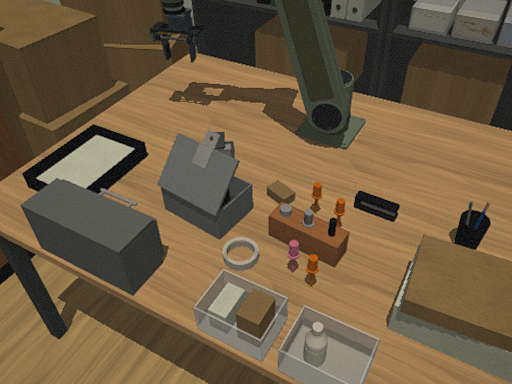

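View pics/side.png

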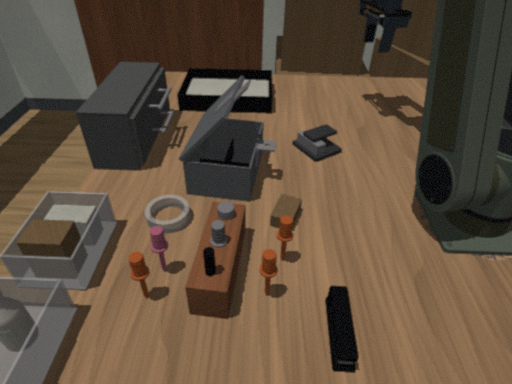

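```bash
cat > h.py <<'E'
import numpy as np,cv2
from scipy.spatial.transform import Rotation as R
from workcell import env,cams
def cam(n,st=None):
    c=cams.get_calibration(n)
    if n!="wrist": return c["mtx"],R.from_euler("xyz",c["attitude"],degrees=True).as_matrix(),np.array(c["eye"])
    st=st or env.state(); T=np.array(c["tool_from_camera"])
    A=R.from_euler("xyz",st["ee_rot"],degrees=True).as_matrix()
    return c["mtx"],A@T[:3,:3],A@T[:3,3]+st["ee_pos"]
def ray(C,p):
    K,A,e=C; d=A@np.linalg.inv(K)@np.array([p[0],p[1],1.]); return e,d/np.linalg.norm(d)
def plane(C,p,z):
    e,d=ray(C,p); return e+d*(z-e[2])/d[2]
def proj(C,X):
    K,A,e=C; q=K@(A.T@(np.asarray(X,float)-e)); return q[:2]/q[2]
def tri(C1,p1,C2,p2):
    e,d=ray(C1,p1);f,g=ray(C2,p2)
    t=np.linalg.lstsq(np.c_[d,-g],f-e,rcond=None)[0]; a=e+d*t[0];b=f+g*t[1]
    return (a+b)/2,np.linalg.norm(a-b)
E
python3 - <<'E'
from h import *
a=cv2.imread("pics/scene.png");b=cv2.imread("pics/side.png")
print(proj(cam("side"),[500,0,0]))
l=cv2.resize(b[75:315,180:290],None,fx=2.5,fy=2.5,interpolation=3)
r=cv2.resize(a[125:275,155:360],(512,375),interpolation=3)
o=np.zeros((600,800,3),np.uint8);o[:600,:275]=l;o[:375,285:797]=r
cv2.imwrite("pics/crop.png",o)
E
```

```text
[256.40194638 211.92376358]
```

View pics/crop.png

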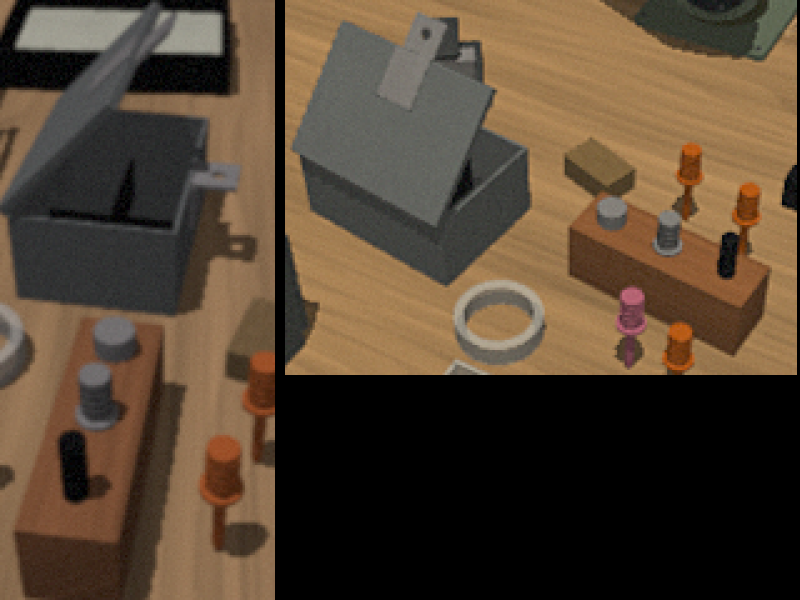

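```bash
python3 - <<'E'
from h import *
np.set_printoptions(precision=1,suppress=True)
S=cam("side");C=cam("scene")
s=lambda u,v:(180+u/2.5,75+v/2.5)
c=lambda u,v:(155+(u-285)/2.4976,125+v/2.5)
print("block side",[plane(S,s(*p),80) for p in[(82,318),(163,325),(125,538),(20,530)]])
print("block scene",[plane(C,c(*p),80) for p in[(588,195),(767,268),(735,318),(570,235)]])
print("pin top",plane(S,s(96,369),124),plane(C,c(669,216),124),tri(S,s(96,369),C,c(669,216)))
print("pin fl",plane(S,s(97,413),84),plane(C,c(668,247),84))
print("bolt",plane(S,s(115,327),102),plane(C,c(612,204),102),"mk",plane(S,s(72,436),135),plane(C,c(732,237),135))
print("rim side",[plane(S,s(*p),100) for p in[(208,120),(180,222),(10,212)]])
print("rim scene",[plane(C,c(*p),100) for p in[(527,152),(447,226),(297,150)]])
print("lug side tip",[plane(S,s(*p),98) for p in[(240,167),(240,187),(225,178)]])
print("lid corners",tri(S,s(157,8),C,c(430,15)))
for n,p,z in[("or1",(286,222),0),("or2",(269,255),0)]:pass
print("orange foot",plane(S,s(258,462),0),plane(S,s(219,550),0),"carton",plane(S,s(230,375),0))
E
```

```text
block side [array([591.8,  60.8,  80. ]), array([523.6,  66. ,  80. ]), array([538.3, 274.7,  80. ]), array([607.7, 271.9,  80. ])]
block scene [array([536.2,  52.8,  80. ]), array([546.6, 274.6,  80. ]), array([627.9, 271.3,  80. ]), array([602.7,  65.3,  80. ])]
pin top [567.2 164.5 124. ] [565.8 165.8 124. ] (array([567. , 166.2, 125.4]), np.float64(0.3603021990596391))
pin fl [567.5 170.2  84. ] [571.9 169.8  84. ]
bolt [560.4  94.8 102. ] [557.2  93.8 102. ] mk [574.5 237.5 135. ] [573.8 240.4 135. ]
rim side [array([ 490. , -246.3,  100. ]), array([513.8, -54.2, 100. ]), array([672.6, -61.4, 100. ])]
rim scene [array([523.8, -34.5, 100. ]), array([671.7, -50.4, 100. ]), array([ 648.6, -276. ,  100. ])]
lug side tip [array([ 456.7, -155.7,   98. ]), array([ 457.4, -119. ,   98. ]), array([ 471.9, -134.4,   98. ])]
lid corners (array([ 539.8, -143.1,  267.7]), np.float64(0.363710763667621))
orange foot [441.6 140.5   0. ] [473.5 225.8   0. ] carton [463.6  41.4   0. ]
```

```bash
cat >> h.py <<'E'
def go(x,y,z,yaw=None,frm=None):
    s=env.state();A=R.from_euler("xyz",s["ee_rot"],degrees=True).as_matrix()
    p=s["ee_pos"]; d=A.T@(np.array([x,y,z])-p)/1000
    yw=s["ee_rot"][2]
    print("t%.2f"%s["time_s"],"tcp",np.round(p,1),"rot",np.round(s["ee_rot"],2),"F",np.round(s["force"],1),"w%.1f"%s["gripper_width"],"delta",np.round(d,4),"roll",None if yaw is None else round(float(np.radians(yw-yaw)),3))
E
python3 -c "
from h import *
go(640,-153,350,-5.5);go(400,-350,350)"
```

```text
t0.10 tcp [ 141.5 -556.9  213.2] rot [-179.91   -0.     14.25] F [-0.2  0.9 -0.3] w91.3 delta [ 0.5826 -0.2689 -0.1363] roll 0.345
t0.10 tcp [ 141.5 -556.9  213.2] rot [-179.91   -0.     14.25] F [-0.2  0.9 -0.3] w91.3 delta [ 0.3015 -0.137  -0.1365] roll None
```

Emit:
apply_moves([
  [0.583, -0.269, -0.137, 0.345, -1],
  [0.583, -0.269, -0.137, 0.345, -1],
  [0.583, -0.269, -0.137, 0.345, -1],
  [0.583, -0.269, -0.137, 0.345, -1],
  [0.583, -0.269, -0.137, 0.345, -1],
], grip_force=20)

```text
time_s: 0.6
ee_pos: [328.9, -405.0, 265.2]
ee_rot: [-180.0, 0.0, -5.5]
force: [1.6, -0.6, 0.4]
gripper_width: 54.2
gripper_force: 0.0
```

```bash
python3 -c "
from h import *
go(640,-153,350,-5.5)"
```

```text
t0.60 tcp [ 328.9 -405.   265.2] rot [-1.7998e+02  2.0000e-02 -5.5400e+00] F [ 1.6 -0.6  0.4] w54.2 delta [ 0.2853 -0.2809 -0.0848] roll -0.001
```

Emit:
apply_moves([
  [0.285, -0.281, -0.085, 0, -1],
  [0.285, -0.281, -0.085, 0, -1],
  [0.285, -0.281, -0.085, 0, -1],
  [0.285, -0.281, -0.085, 0, -1],
  [0.285, -0.281, -0.085, 0, -1],
])

```text
time_s: 1.1
ee_pos: [518.8, -250.7, 317.1]
ee_rot: [180.0, 0.0, -5.5]
force: [-0.4, -1.5, 0.6]
gripper_width: 13.7
gripper_force: 0.0
```

```bash
python3 -c "
from h import *
go(640,-153,350,-5.5)"
```

```text
t1.10 tcp [ 518.8 -250.7  317.1] rot [ 1.8e+02  3.0e-02 -5.5e+00] F [-0.4 -1.5  0.6] w13.7 delta [ 0.1113 -0.1089 -0.0329] roll -0.0
```

Emit:
apply_moves([
  [0.111, -0.109, -0.033, 0, -1],
  [0.111, -0.109, -0.033, 0, -1],
  [0.111, -0.109, -0.033, 0, -1],
  [0.111, -0.109, -0.033, 0, -1],
  [0.111, -0.109, -0.033, 0, -1],
])

```text
time_s: 1.6
ee_pos: [639.6, -153.3, 348.9]
ee_rot: [180.0, 0.1, -5.4]
force: [0.3, -0.5, -0.5]
gripper_width: 0.6
gripper_force: 0.0
```

```bash
python3 -c "
from h import *
go(612,-153,230,-5.5)
cv2.imwrite('pics/w1.png',cams.grab_frame('wrist'))"
```

```text
t1.60 tcp [ 639.6 -153.3  348.9] rot [ 1.80e+02  9.00e-02 -5.36e+00] F [ 0.3 -0.5 -0.5] w0.6 delta [-0.0273  0.0023  0.1189] roll 0.002
```

View pics/w1.png

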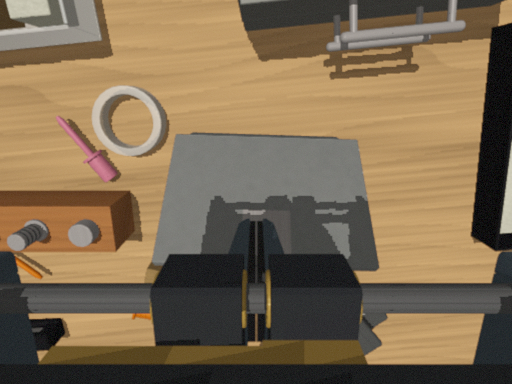

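```bash
python3 -c "
from h import *
W=cam('wrist')
for p in[(175,135),(358,139)]:print(plane(W,p,107))
a=plane(W,(175,135),107)-plane(W,(358,139),107);print(np.hypot(a[0],a[1]),np.degrees(np.arctan2(-a[0],a[1])))
for p in[(158,262),(378,270)]:print(plane(W,p,238))
"
```

```text
[681.72639291 -59.00223323 107.        ]
[ 655.58411832 -282.19022737  107.        ]
224.71381632692322 -6.680681275790494
[578.77913975 -56.19684797 238.        ]
[ 550.58194497 -262.08528226  238.        ]
```

```bash
cat >> h.py <<'E'
H=np.array([659,-170.6,100.]);U=np.array([-.993,.117,0])
def arc(ths,r=140,h=16,off=0):
    s=env.state();A=R.from_euler("xyz",s["ee_rot"],degrees=True).as_matrix()
    print(s["ee_pos"],s["force"])
    for t in ths:
        P=H+U*(r*np.cos(t)-12*np.sin(t)-h)+[0,0,r*np.sin(t)+12*np.cos(t)+off]
        print(t,np.round(P,1),np.round(A.T@(P-s["ee_pos"])/1000,4))
E
python3 -c "
from h import *
go(619,-166,224,-6.5)"
```

```text
t1.65 tcp [ 638.4 -154.5  349. ] rot [ 1.7997e+02  1.2000e-01 -5.4600e+00] F [ 0.3 -1.3 -0.3] w0.7 delta [-0.018   0.0132  0.1251] roll 0.018
```

Emit:
apply_moves([
  [-0.018, 0.013, 0.03, 0.018, -1],
  [-0.018, 0.013, 0.065, 0.018, -1],
  [-0.018, 0.013, 0.1, 0.018, -1],
  [-0.018, 0.013, 0.125, 0.018, -1],
  [-0.018, 0.013, 0.125, 0.018, -1],
])

```text
time_s: 2.15
ee_pos: [615.4, -166.7, 221.0]
ee_rot: [-179.9, 0.5, -6.7]
force: [0.5, 0.2, -0.5]
gripper_width: 0.4
gripper_force: 0.0
```

```bash
python3 -c "
from h import *
arc([1.0,.95,.9,.85,.8,.75,.7])"
```

```text
[ 615.39968294 -166.69224823  220.95569625] [ 0.45550157  0.16766193 -0.50034464]
1.0 [ 609.8 -164.8  224.3] [-0.0058 -0.0012 -0.0033]
0.95 [ 603.7 -164.1  220.9] [-0.0119 -0.0012  0.0002]
0.9 [ 597.8 -163.4  217.1] [-0.0178 -0.0012  0.004 ]
0.85 [ 592.1 -162.7  213.1] [-0.0235 -0.0012  0.0081]
0.8 [ 586.6 -162.1  208.8] [-0.029  -0.0012  0.0124]
0.75 [ 581.3 -161.4  204.2] [-0.0343 -0.0012  0.0171]
0.7 [ 576.2 -160.8  199.4] [-0.0394 -0.0012  0.022 ]
```

Emit:
apply_moves([
  [-0.006, -0.001, -0.003, 0, -1],
  [-0.01, -0.001, -0.001, 0, -1],
  [-0.0135, -0.001, 0.001, 0, -1],
  [-0.017, -0.001, 0.0035, 0, -1],
  [-0.02, -0.001, 0.0055, 0, -1],
])

```text
time_s: 2.65
ee_pos: [599.4, -162.5, 219.9]
ee_rot: [180.0, -0.0, -6.5]
force: [0.4, 0.5, 0.2]
gripper_width: 0.1
gripper_force: 0.0
```

```bash
python3 -c "
from h import *
arc([.9,.85,.8,.75,.7,.65,.6])"
```

```text
[ 599.40643067 -162.4786421   219.90303399] [0.36306359 0.51536856 0.15600354]
0.9 [ 597.8 -163.4  217.1] [-0.0015  0.0011  0.0028]
0.85 [ 592.1 -162.7  213.1] [-0.0072  0.0011  0.0068]
0.8 [ 586.6 -162.1  208.8] [-0.0128  0.001   0.0111]
0.75 [ 581.3 -161.4  204.2] [-0.0181  0.001   0.0157]
0.7 [ 576.2 -160.8  199.4] [-0.0232  0.001   0.0205]
0.65 [ 571.4 -160.3  194.3] [-0.0281  0.001   0.0256]
0.6 [ 566.9 -159.7  189. ] [-0.0327  0.001   0.0309]
```

Emit:
apply_moves([
  [-0.005, 0.001, 0.005, 0, -1],
  [-0.0085, 0.001, 0.0078, 0, -1],
  [-0.012, 0.001, 0.0105, 0, -1],
  [-0.015, 0.001, 0.013, 0, -1],
  [-0.018, 0.001, 0.0157, 0, -1],
])

```text
time_s: 3.15
ee_pos: [582.0, -161.5, 203.9]
ee_rot: [180.0, -0.1, -6.5]
force: [1.3, -0.1, 0.9]
gripper_width: 0.4
gripper_force: 1.1
```

```bash
python3 -c "
from h import *
arc([.75,.7,.65,.6,.55,.5])
cv2.imwrite('pics/s2.png',cv2.resize(cams.grab_frame('side')[50:210,150:310],None,fx=3,fy=3))"
```

```text
[ 581.9627811  -161.47228529  203.9017755 ] [ 1.29479711 -0.07883679  0.8993593 ]
0.75 [ 581.3 -161.4  204.2] [-0.0007  0.     -0.0003]
0.7 [ 576.2 -160.8  199.4] [-0.0058  0.      0.0045]
0.65 [ 571.4 -160.3  194.3] [-0.0106  0.      0.0096]
0.6 [ 566.9 -159.7  189. ] [-0.0152 -0.      0.0149]
0.55 [ 562.6 -159.2  183.4] [-0.0195 -0.      0.0205]
0.5 [ 558.6 -158.8  177.7] [-0.0236 -0.      0.0262]
```

View pics/s2.png

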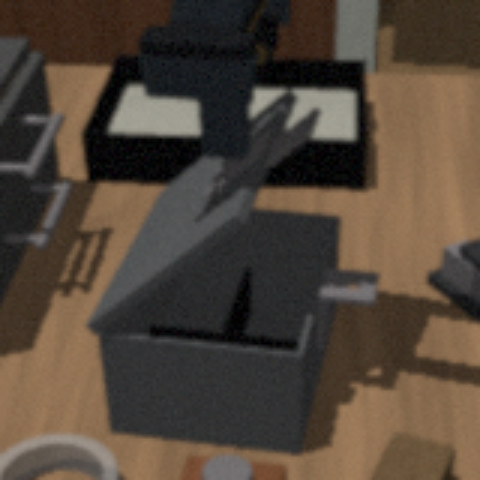

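Emit:
apply_moves([
  [-0.004, 0, 0.0025, 0, -1],
  [-0.007, 0, 0.0055, 0, -1],
  [-0.01, 0, 0.0085, 0, -1],
  [-0.0125, 0, 0.0117, 0, -1],
  [-0.015, 0, 0.015, 0, -1],
])

```text
time_s: 3.7
ee_pos: [566.4, -159.6, 188.6]
ee_rot: [-180.0, 0.0, -6.5]
force: [2.1, 0.5, 0.3]
gripper_width: 0.3
gripper_force: 1.0
```

```bash
python3 -c "
from h import *
arc([.6,.55,.5,.45,.4,.35])"
```

```text
[ 566.44800688 -159.63144076  188.55354492] [2.09758425 0.5357397  0.29801447]
0.6 [ 566.9 -159.7  189. ] [ 0.0004  0.0001 -0.0004]
0.55 [ 562.6 -159.2  183.4] [-0.0039  0.0001  0.0051]
0.5 [ 558.6 -158.8  177.7] [-0.0079  0.      0.0109]
0.45 [ 554.9 -158.3  171.7] [-0.0116  0.      0.0169]
0.4 [ 551.5 -157.9  165.6] [-0.0151  0.      0.023 ]
0.35 [ 548.4 -157.6  159.3] [-0.0182  0.      0.0293]
```

Emit:
apply_moves([
  [-0.003, 0, 0.004, 0, -1],
  [-0.0055, 0, 0.0075, 0, -1],
  [-0.008, 0, 0.011, 0, -1],
  [-0.01, 0, 0.0145, 0, -1],
  [-0.012, 0, 0.0175, 0, -1],
])

```text
time_s: 4.2
ee_pos: [554.7, -158.3, 171.0]
ee_rot: [-180.0, 0.0, -6.5]
force: [0.5, 0.3, 1.0]
gripper_width: 0.3
gripper_force: 0.9
```

```bash
python3 -c "
from h import *
arc([.45,.4,.35,.3,.25,.2])"
```

```text
[ 554.65306569 -158.26677625  170.98723945] [0.51299237 0.30730768 1.04806953]
0.45 [ 554.9 -158.3  171.7] [ 0.0002  0.     -0.0007]
0.4 [ 551.5 -157.9  165.6] [-0.0032  0.      0.0054]
0.35 [ 548.4 -157.6  159.3] [-0.0063  0.      0.0117]
0.3 [ 545.6 -157.2  152.8] [-0.0091  0.      0.0182]
0.25 [ 543.1 -156.9  146.3] [-0.0116  0.      0.0247]
0.2 [ 541.  -156.7  139.6] [-0.0137  0.      0.0314]
```

Emit:
apply_moves([
  [-0.002, 0, 0.0035, 0, -1],
  [-0.004, 0, 0.0072, 0, -1],
  [-0.006, 0, 0.011, 0, -1],
  [-0.008, 0, 0.015, 0, -1],
  [-0.0095, 0, 0.0185, 0, -1],
])

```text
time_s: 4.7
ee_pos: [545.2, -157.4, 152.5]
ee_rot: [180.0, 0.0, -6.5]
force: [1.9, 0.6, 0.5]
gripper_width: 0.7
gripper_force: 0.9
```

Emit:
apply_moves([
  [-0.002, 0, 0.0035, 0, -1],
  [-0.003, 0, 0.0072, 0, -1],
  [-0.004, 0, 0.011, 0, -1],
  [-0.005, 0, 0.015, 0, -1],
  [-0.006, 0, 0.0185, 0, -1],
])

```text
time_s: 5.2
ee_pos: [538.9, -156.6, 133.8]
ee_rot: [180.0, 0.1, -6.5]
force: [0.9, 0.0, 1.9]
gripper_width: 1.0
gripper_force: 0.9
```

```bash
python3 -c "
from h import *
arc([.2,.15,.1,.05,0])"
```

```text
[ 538.92371582 -156.60764892  133.84718811] [8.95609274e-01 6.74218700e-04 1.94774339e+00]
0.2 [ 541.  -156.7  139.6] [ 0.0021 -0.0001 -0.0057]
0.15 [ 539.2 -156.5  132.8] [ 0.0003 -0.0002  0.0011]
0.1 [ 537.8 -156.3  125.9] [-0.0012 -0.0002  0.0079]
0.05 [ 536.6 -156.2  119. ] [-0.0023 -0.0002  0.0149]
0 [ 535.9 -156.1  112. ] [-0.0031 -0.0002  0.0219]
```

Emit:
apply_moves([
  [-0.0005, 0, 0.003, 0, -1],
  [-0.001, 0, 0.006, 0, -1],
  [-0.0015, 0, 0.009, 0, -1],
  [-0.002, 0, 0.0115, 0, -1],
  [-0.0023, 0, 0.014, 0, -1],
])

```text
time_s: 5.7
ee_pos: [537.0, -156.3, 120.1]
ee_rot: [-180.0, 0.0, -6.5]
force: [-1.7, 0.4, 2.1]
gripper_width: 0.5
gripper_force: 1.0
```

Emit:
apply_moves([
  [0, 0, 0.0015, 0, -1],
  [0, 0, 0.003, 0, -1],
  [0, 0, 0.0045, 0, -1],
  [0, 0, 0.006, 0, -1],
  [0, 0, 0.0075, 0, -1],
])

```text
time_s: 6.2
ee_pos: [537.2, -156.3, 112.7]
ee_rot: [180.0, 0.0, -6.5]
force: [-1.7, -0.5, 1.7]
gripper_width: 0.4
gripper_force: 1.0
```

```bash
python3 -c "
from h import *
arc([0])"
```

```text
[ 537.165126   -156.31259271  112.70505254] [-1.68988606 -0.52461622  1.7038966 ]
0 [ 535.9 -156.1  112. ] [-0.0013 -0.0001  0.0007]
```

Emit:
apply_moves([
  [0, 0, 0.0004, 0, -1],
  [0, 0, 0.0008, 0, -1],
  [0, 0, 0.0012, 0, -1],
  [0, 0, 0.0016, 0, -1],
  [0, 0, 0.002, 0, -1],
])

```text
time_s: 6.7
ee_pos: [537.2, -156.3, 112.2]
ee_rot: [180.0, -0.0, -6.5]
force: [-4.4, 1.1, 12.1]
gripper_width: 0.5
gripper_force: 6.1
```

Emit:
apply_moves([
  [0, 0, -0.02, 0, -1],
  [0, 0, -0.06, 0, -1],
  [0, 0, -0.1, 0, -1],
  [-0.05, 0, -0.12, 0, -1],
  [-0.09, 0, -0.12, 0, -1],
])

```text
time_s: 7.2
ee_pos: [449.3, -146.7, 233.4]
ee_rot: [179.9, -0.4, -6.5]
force: [-0.1, -0.6, -0.2]
gripper_width: 0.5
gripper_force: 0.0
```

Emit:
apply_moves([
  [-0.05, 0, 0, 0, 0],
  [-0.05, 0, 0, 0, 0],
  [-0.05, 0, 0, 0, 0],
])

```text
time_s: 7.5
ee_pos: [398.1, -140.5, 231.3]
ee_rot: [180.0, -0.2, -6.6]
force: [0.3, -0.5, 0.2]
gripper_width: 21.8
gripper_force: 0.0
```

```bash
python3 -c "
from h import *
go(566.5,166,250,-6)
a=env.state();cv2.imwrite('pics/w2.png',cams.grab_frame('wrist'))
import json;json.dump({k:list(map(float,a[k])) for k in('ee_pos','ee_rot')},open('w2.json','w'))"
```

```text
t7.50 tcp [ 398.1 -140.5  231.3] rot [ 1.7997e+02 -1.6000e-01 -6.5800e+00] F [ 0.3 -0.5  0.2] w21.8 delta [ 0.1322 -0.3237 -0.0185] roll -0.01
```

View pics/w2.png

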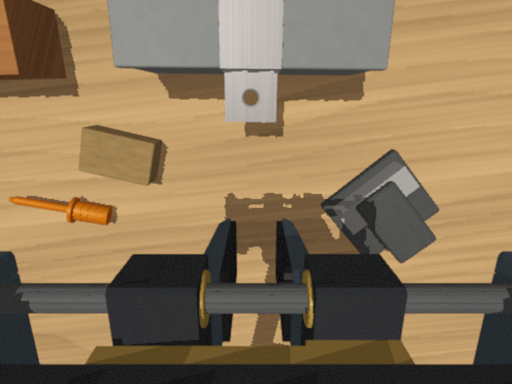

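```bash
cat >> h.py <<'E'
def eyelet(im,W,guess,z=105):
    x,y=map(int,guess);g=cv2.cvtColor(im,6)[y-14:y+15,x-14:x+15].astype(int)
    m=(g<np.median(g)*.75).astype(np.uint8)
    n,l,s,c=cv2.connectedComponentsWithStats(m)
    k=min(range(1,n),key=lambda i:np.hypot(*(c[i]-14))-0.02*s[i,4])
    p=c[k]+[x-14,y-14];e=s[k]
    P=plane(W,p,z);q=plane(W,p+[e[2]/2,0],z)-plane(W,p-[e[2]/2,0],z)
    print("eye px",p,"w,h,area",e[2:],"world",P,"dia",np.linalg.norm(q));return P
E
python3 -c "
from h import *
import json
a={k:np.array(v) for k,v in json.load(open('w2.json')).items()}
W=cam('wrist',a);im=cv2.imread('pics/w2.png')
eyelet(im,W,(250,97))
L=plane(W,(118,68),112),plane(W,(387,68),112);print(L,np.linalg.norm(L[0]-L[1]),(L[0]+L[1])/2)
for r in(80,115):
  g=cv2.cvtColor(im,6)[r].astype(int);d=np.diff(g[210:295]);print(r,210+np.argmax(d),210+np.argmin(d))
print(plane(W,(226,80),105),plane(W,(275,80),105),plane(W,(251,122),105))
"
```

```text
eye px [250.06763285  96.96618357] w,h,area [ 15  17 207] world [ 478.68542783 -144.46762099  105.        ] dia 12.820910483775352
(array([513.4477036 , -40.37169006, 112.        ]), array([ 488.48463785, -258.22991133,  112.        ])) 219.2837413669401 [ 500.96617072 -149.30080069  112.        ]
80 224 276
115 282 275
[ 494.61922253 -125.94521772  105.        ] [ 489.91522686 -166.98097928  105.        ] [ 457.78073949 -142.7839979   105.        ]
```

Emit:
apply_moves([
  [0.056, -0.315, -0.019, 0, 0],
  [0.056, -0.315, -0.019, 0, 0],
  [0.056, -0.315, -0.019, 0, 0],
  [0.056, -0.315, -0.019, 0, 0],
  [0.056, -0.315, -0.019, 0, 0],
])

```text
time_s: 8.05
ee_pos: [471.8, 101.5, 245.6]
ee_rot: [-180.0, -0.1, -6.5]
force: [0.8, 0.1, -0.0]
gripper_width: 45.2
gripper_force: 0.0
```

Emit:
apply_moves([
  [0.01, -0.066, 0, 0, 0],
  [0.01, -0.066, 0, 0, 0],
  [0.01, -0.066, 0, 0, 0],
])

```text
time_s: 8.35
ee_pos: [488.6, 165.8, 244.7]
ee_rot: [180.0, 0.0, -6.3]
force: [-0.6, -0.4, 0.5]
gripper_width: 45.9
gripper_force: 0.0
```

```bash
python3 -c "
from h import *
go(566.5,166,250,-6)
a=env.state();im=cams.grab_frame('wrist')
import json;json.dump({k:list(map(float,a[k])) for k in('ee_pos','ee_rot')},open('w3.json','w'))
W=cam('wrist',a)
print(proj(W,[566.5,166,124]),proj(W,[566.5,166,84]))
cv2.imwrite('pics/w3.png',im)"
```

```text
t8.35 tcp [488.6 165.8 244.7] rot [ 1.7999e+02  2.0000e-02 -6.3200e+00] F [-0.6 -0.4  0.5] w45.9 delta [ 0.0774 -0.0088 -0.0054] roll -0.006
[245.82190935 100.36636682] [246.98480555  99.61725261]
```

View pics/w3.png

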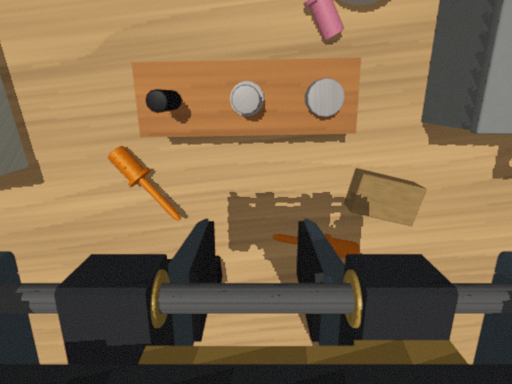

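```bash
python3 -c "
from h import *
import json
a={k:np.array(v) for k,v in json.load(open('w3.json')).items()}
W=cam('wrist',a);im=cv2.imread('pics/w3.png')
h=cv2.cvtColor(im,40)
m=((h[...,1]<70)&(h[...,2]>70)).astype(np.uint8);m[:65]=0;m[132:]=0;m[:,:200]=0;m[:,350:]=0
n,l,s,c=cv2.connectedComponentsWithStats(m)
for i in range(1,n):
  if s[i,4]>100:
    b=s[i];ct=[b[0]+b[2]/2-.5,b[1]+b[3]/2-.5];print(b,ct,plane(W,ct,84),plane(W,ct,124),plane(W,ct,102))
go(566.5,166,112)
"
```

```text
[ 305   78   39   39 1176] [np.float64(324.0), np.float64(97.0)] [560.85232087  92.77091443  84.        ] [562.02771893 100.56278453 124.        ] [561.38125     96.27725597 102.        ]
[230  81  34  35 924] [np.float64(246.5), np.float64(98.0)] [568.02313363 166.28593097  84.        ] [568.33349818 165.20949628 124.        ] [568.16279768 165.80153536 102.        ]
t8.40 tcp [487.8 164.  244.8] rot [ 1.7993e+02  5.0000e-02 -6.4100e+00] F [ 1.3 -0.5  0.5] w45.5 delta [ 0.0781 -0.011   0.1327] roll None
```

Emit:
apply_moves([
  [0.04, -0.005, 0.02, 0, 0],
  [0.079, -0.01, 0.06, 0, 0],
  [0.079, -0.01, 0.085, 0, 0],
  [0.079, -0.01, 0.085, 0, 0],
  [0.079, -0.01, 0.085, 0, 0],
])

```text
time_s: 8.9
ee_pos: [566.5, 162.7, 160.8]
ee_rot: [180.0, 0.0, -6.6]
force: [-0.3, -0.1, 0.5]
gripper_width: 45.8
gripper_force: 0.0
```

```bash
python3 -c "
from h import *
go(568,166,91)"
```

```text
t8.90 tcp [566.5 162.7 160.8] rot [ 1.7996e+02  5.0000e-02 -6.6400e+00] F [-0.3 -0.1  0.5] w45.8 delta [ 0.0012 -0.0035  0.0698] roll None
```

Emit:
apply_moves([
  [0.001, -0.003, 0.025, 0, 0],
  [0.001, -0.003, 0.045, 0, 0],
  [0.001, -0.003, 0.06, 0, 0],
  [0.001, -0.003, 0.069, 0, 0],
  [0.001, -0.003, 0.069, 0, 0],
])

```text
time_s: 9.4
ee_pos: [567.8, 166.7, 92.4]
ee_rot: [-180.0, -0.0, -6.6]
force: [-0.6, -0.3, -0.2]
gripper_width: 45.4
gripper_force: 0.0
```

Emit:
apply_moves([
  [0, 0, 0, 0, -0.3],
  [0, 0, 0, 0, -0.6],
  [0, 0, 0, 0, -0.9],
  [0, 0, 0, 0, -1],
  [0, 0, 0, 0, -1],
], grip_force=15)

```text
time_s: 9.9
ee_pos: [568.4, 167.0, 92.6]
ee_rot: [-180.0, -0.1, -6.5]
force: [0.3, -1.6, 5.5]
gripper_width: 23.7
gripper_force: 15.0
```

Emit:
apply_moves([
  [0, 0, 0, 0, -1],
  [0, 0, -0.003, 0, -1],
  [0, 0, -0.006, 0, -1],
  [0, 0, -0.01, 0, -1],
  [0, 0, -0.015, 0, -1],
], grip_force=25)

```text
time_s: 10.4
ee_pos: [567.7, 167.0, 106.6]
ee_rot: [180.0, 0.0, -6.5]
force: [0.1, 0.2, -2.0]
gripper_width: 23.5
gripper_force: 25.0
```

Emit:
apply_moves([
  [0, 0, -0.02, 0, -1],
  [0, 0, -0.045, 0, -1],
  [0, 0, -0.075, 0, -1],
  [0, 0, -0.105, 0, -1],
  [0, 0, -0.125, 0, -1],
])

```text
time_s: 10.9
ee_pos: [568.5, 167.2, 234.3]
ee_rot: [-179.9, -0.2, -6.5]
force: [0.6, -0.2, -0.5]
gripper_width: 23.3
gripper_force: 25.0
```

```bash
python3 -c "
from h import *
go(478.7,-144.5,212,-6.5)
a=env.state();im=cams.grab_frame('wrist');s=cams.grab_frame('side')
o=np.zeros((400,800,3),np.uint8);o[:384,:512]=im
o[:400,515:775]=cv2.resize(s[120:280,170:274],(260,400));cv2.imwrite('pics/g.png',o)"
```

```text
t10.90 tcp [568.5 167.2 234.3] rot [-1.7993e+02 -1.7000e-01 -6.5400e+00] F [ 0.6 -0.2 -0.5] w23.3 delta [-0.0538  0.3199  0.0218] roll -0.001
```

View pics/g.png

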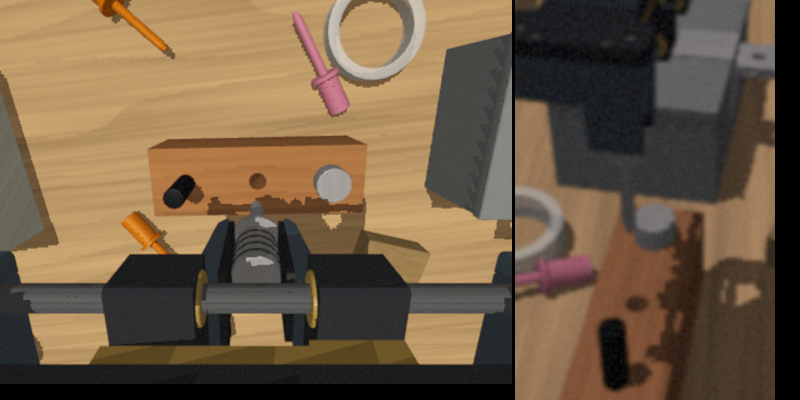

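```bash
python3 -c "
from h import *
c=cams.get_calibration('wrist');T=np.array(c['tool_from_camera'])
Ct=(c['mtx'],T[:3,:3],T[:3,3])
for z in(79,82,85):print(z,proj(Ct,[0,0,z]))
o=cv2.imread('pics/g.png')
cv2.imwrite('pics/g2.png',cv2.resize(o[190:260,215:305],None,fx=6,fy=6,interpolation=2))
go(478.7,-144.5,230,-6.5)"
```

```text
79 [256.35719272 203.47423237]
82 [256.34854564 202.29485172]
85 [256.34008328 201.14066622]
t11.00 tcp [569.6 167.5 235.2] rot [-179.85   -0.39   -6.55] F [ 1.1 -0.1 -0.5] w23.5 delta [-0.0548  0.3203  0.004 ] roll -0.001
```

Emit:
apply_moves([
  [-0.054, 0.32, 0.004, 0, -1],
  [-0.054, 0.32, 0.004, 0, -1],
  [-0.054, 0.32, 0.004, 0, -1],
  [-0.054, 0.32, 0.004, 0, -1],
  [-0.054, 0.32, 0.004, 0, -1],
])

```text
time_s: 11.5
ee_pos: [496.9, -74.7, 227.1]
ee_rot: [180.0, 0.1, -6.5]
force: [1.1, -0.6, -0.9]
gripper_width: 23.6
gripper_force: 25.0
```

```bash
python3 -c "
from h import *
go(478.7,-144.5,212,-6.5)"
```

```text
t11.50 tcp [496.9 -74.7 227.1] rot [ 1.80e+02  1.20e-01 -6.51e+00] F [ 1.1 -0.6 -0.9] w23.6 delta [-0.0101  0.0715  0.0152] roll -0.0
```

View pics/g2.png

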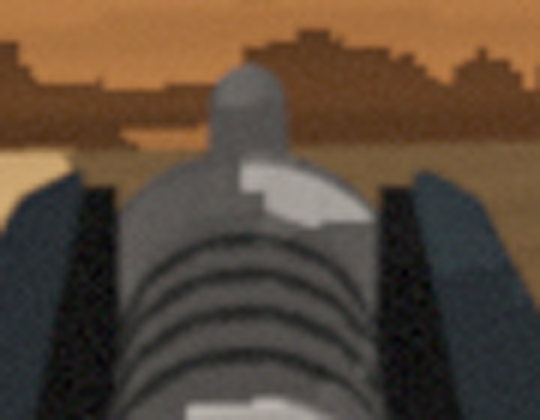

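Emit:
apply_moves([
  [-0.005, 0.035, 0.007, 0, -1],
  [-0.01, 0.07, 0.012, 0, -1],
  [-0.01, 0.071, 0.012, 0, -1],
  [-0.01, 0.071, 0.012, 0, -1],
  [-0.01, 0.071, 0.012, 0, -1],
])

```text
time_s: 12.0
ee_pos: [480.4, -141.8, 216.0]
ee_rot: [-180.0, 0.0, -6.5]
force: [0.9, 0.3, -0.8]
gripper_width: 23.4
gripper_force: 25.0
```

```bash
python3 -c "
from h import *
for i in range(3):
  a=env.state();W=cam('wrist',a);im=cams.grab_frame('wrist');p=proj(W,[478.7,-144.5,105]);print(p,proj(W,a['ee_pos']-[0,0,82.6]))
  eyelet(im,W,p);go(478.7,-144.5,192,-6.5)
cv2.imwrite('pics/h.png',im)
g=cv2.cvtColor(im,6);x,y=map(int,p);print(g[y-12:y+24:2,x-20:x+21:2])
"
```

```text
[259.62102797 193.51849915] [256.40669969 201.97709541]
eye px [259.67151163 199.5       ] w,h,area [ 29  21 344] world [ 473.20048984 -143.93862786  105.        ] dia 25.685696892523968
t12.05 tcp [ 480.6 -141.6  216.2] rot [-1.7998e+02  3.0000e-02 -6.4700e+00] F [ 0.2  0.2 -0.9] w23.3 delta [-0.0016  0.0031  0.0242] roll 0.001
[259.85955112 193.68084656] [256.38595758 202.00910977]
eye px [259.55325444 199.74852071] w,h,area [ 29  21 338] world [ 473.15111143 -143.62059015  105.        ] dia 25.708065072707605
t12.10 tcp [ 480.7 -141.5  216.4] rot [-1.7999e+02  1.0000e-02 -6.4500e+00] F [-0.   0.2 -0.4] w23.3 delta [-0.0017  0.0032  0.0244] roll 0.001
[259.90347855 193.79403286] [256.36862415 202.04384613]
eye px [259.77581121 199.70501475] w,h,area [ 29  20 339] world [ 473.27408029 -143.79517741  105.        ] dia 25.722900946416605
t12.15 tcp [ 480.8 -141.6  216.5] rot [-179.99   -0.     -6.44] F [-0.1 -0.6 -1.1] w23.7 delta [-0.0017  0.0032  0.0245] roll 0.001
[[167 168 162 164 166 168 170 166 164 163 166 165 161 161 162 163 167 165
  168 166 163]
 [167 167 162 165 166 169 167 
[... 783 characters left out ...]
2 142  94  92  91  95  98  98  87  85  88  84  95  97  98 100
  159 162 146]
 [162 165 161 161  92  89  92  98 104  95  91  87  89  88  86  90  88  90
   91  96  84]
 [164 165 159 161  91  88  79  95 101  97  88  81  88  88  89  89  89  87
   92  91  87]
 [149 151 119  97  90  87  81  84  82  82  79  80  90  88  89  86  89  89
   89  89  86]
 [ 87  88  85  87  91  85  82  79  80  82  78  80  85  85  87  87  89  87
   87  89  88]
 [ 88  92  83  88  88  84  82  81  79  84  80  80  86  86  89  89  91  90
   91  86  86]
 [ 89  88  86  89  90  84  78  82  81  81  79  81  86  89  87  85  89  90
   89  88  87]
 [ 96  96  96  86  90  86  82  81  81  99  90  88  87  90  89  89  90  91
   90  87  87]]
```

Emit:
apply_moves([
  [-0.0017, 0.0031, 0.005, 0, -1],
  [-0.0017, 0.0031, 0.012, 0, -1],
  [-0.0017, 0.0031, 0.018, 0, -1],
  [-0.0017, 0.0031, 0.02, 0, -1],
  [-0.0017, 0.0031, 0.02, 0, -1],
])

```text
time_s: 12.65
ee_pos: [478.1, -145.3, 196.0]
ee_rot: [-180.0, 0.1, -6.5]
force: [0.2, -0.2, -1.7]
gripper_width: 23.7
gripper_force: 25.0
```

```bash
python3 -c "
from h import *
for i in range(2):
  a=env.state();W=cam('wrist',a);im=cams.grab_frame('wrist');p=proj(W,[478.7,-144.5,105]);print(p,proj(W,a['ee_pos']-[0,0,82.6]))
  go(478.7,-144.5,187,-6.5)
g=cv2.cvtColor(im,6);x,y=map(int,p);print(y-14,x-20);print(g[y-14:y+10,x-20:x+21:2])
"
```

```text
[255.27590998 198.27140267] [256.36460606 201.94938622]
t12.70 tcp [ 478.4 -145.5  196.3] rot [-1.80e+02  2.00e-02 -6.54e+00] F [-0.6  0.5 -0.7] w23.4 delta [ 0.0002 -0.001   0.0093] roll -0.001
[255.13407279 198.53908914] [256.34597649 202.02160293]
t12.75 tcp [ 478.5 -145.5  196.6] rot [ 1.80e+02 -1.00e-02 -6.54e+00] F [ 0.6  0.  -1. ] w23.2 delta [ 0.     -0.001   0.0096] roll -0.001
184 235
[[167 166 164 166 166 168 168 167 165 164 168 164 162 163 165 164 165 165
  168 166 167]
 [168 165 165 165 166 168 167 169 163 163 168 162 162 162 165 164 165 165
  168 166 166]
 [168 164 163 167 169 167 169 165 163 163 167 162 164 163 164 165 165 167
  168 166 165]
 [168 164 164 167 167 166 169 167 163 165 167 164 164 161 165 163 164 165
  168 166 167]
 [167 163 163 167 168 167 167 166 163 164 166 162 163 164 164 164 165 165
  167 168 164]
 [166 163 163 168 167 168 168 165 162 163 167 163 163 162 164 166 165 166
  167 165 165]
 [166 161 166 165 165 168 169 167 159 154 151 153 160 162 165 164 164 166
  167 165 166]
 [164 164 164 165 166 166 169 162 143 126 121 123 144 158 165 165 164 164
  168
[... 734 characters left out ...]
4 164 164 167 134  85  91  94  98  96  89  84 125 155 150 165
  169 166 163]
 [167 161 161 165 164 167 142  86  87  95  99  99  92  84 121 142 101 166
  165 165 163]
 [166 161 163 167 151 151 134  93  89 100 100 101  92  82  88  94  94 165
  151 149 157]
 [166 163 162 163  99  97  92  81  95 103 100  96  91  82  86  86  95 149
   98  99 144]
 [164 162 162 164  92  91  89  89  91  99  94  93  85  83  86  89  86  95
   88  88 128]
 [165 163 162 164  93  91  89  87  82  84  84  85  82  81  88  88  91  90
   90  89  94]
 [165 160 164 164  92  94  93  86  81  82  83  83  82  86  89  88  90  91
   91  89  87]
 [165 162 161 147  89  89  92  85  82  80  81  79  80  81  86  90  90  91
   94  92  88]]
```

Emit:
apply_moves([
  [0, -0.0009, 0.004, 0, -1],
  [0, -0.0009, 0.008, 0, -1],
  [0, -0.0009, 0.012, 0, -1],
  [0, -0.0009, 0.015, 0, -1],
  [0, -0.0009, 0.018, 0, -1],
])

```text
time_s: 13.25
ee_pos: [478.5, -144.6, 178.2]
ee_rot: [180.0, 0.0, -6.5]
force: [0.5, 0.2, -1.5]
gripper_width: 23.6
gripper_force: 25.0
```

```bash
python3 -c "
from h import *
go(478.7,-144.5,120,-6.5)"
```

```text
t13.25 tcp [ 478.5 -144.6  178.2] rot [ 1.80e+02  1.00e-02 -6.54e+00] F [ 0.5  0.2 -1.5] w23.6 delta [ 0.0002 -0.0001  0.0582] roll -0.001
```

Emit:
apply_moves([
  [0, 0, 0.004, 0, -1],
  [0, 0, 0.008, 0, -1],
  [0, 0, 0.012, 0, -1],
  [0, 0, 0.016, 0, -1],
  [0, 0, 0.02, 0, -1],
])

```text
time_s: 13.75
ee_pos: [478.5, -144.6, 158.2]
ee_rot: [180.0, -0.0, -6.5]
force: [-0.3, 0.0, -0.8]
gripper_width: 23.6
gripper_force: 25.0
```

Emit:
apply_moves([
  [0, 0, 0.005, 0, -1],
  [0, 0, 0.01, 0, -1],
  [0, 0, 0.015, 0, -1],
  [0, 0, 0.02, 0, -1],
  [0, 0, 0.025, 0, -1],
])

```text
time_s: 14.25
ee_pos: [478.5, -144.6, 133.1]
ee_rot: [180.0, 0.0, -6.5]
force: [-0.3, -0.6, -0.6]
gripper_width: 23.3
gripper_force: 25.0
```

```bash
python3 -c "
from h import *
go(478.7,-144.5,118,-6.5)"
```

```text
t14.25 tcp [ 478.5 -144.6  133.1] rot [180.     0.    -6.54] F [-0.3 -0.6 -0.6] w23.3 delta [ 0.0002 -0.0001  0.0151] roll -0.001
```

Emit:
apply_moves([
  [0, 0, 0.004, 0, -1],
  [0, 0, 0.008, 0, -1],
  [0, 0, 0.011, 0, -1],
  [0, 0, 0.0125, 0, -1],
  [0, 0, 0.0135, 0, -1],
])

```text
time_s: 14.75
ee_pos: [478.6, -144.6, 120.0]
ee_rot: [180.0, -0.0, -6.5]
force: [-0.1, -0.3, -1.7]
gripper_width: 23.4
gripper_force: 25.0
```

Emit:
apply_moves([
  [0, 0, 0.0005, 0, -1],
  [0, 0, 0.001, 0, -1],
  [0, 0, 0.0015, 0, -1],
  [0, 0, 0.002, 0, -1],
  [0, 0, 0.002, 0, -1],
])

```text
time_s: 15.25
ee_pos: [478.5, -144.6, 118.0]
ee_rot: [180.0, 0.0, -6.5]
force: [0.5, -0.4, -0.6]
gripper_width: 23.6
gripper_force: 25.0
```

Emit:
apply_moves([
  [0, 0, 0.0004, 0, -1],
  [0, 0, 0.0008, 0, -1],
  [0, 0, 0.0012, 0, -1],
  [0, 0, 0.0014, 0, -1],
  [0, 0, 0.0014, 0, -1],
])

```text
time_s: 15.75
ee_pos: [478.6, -144.6, 117.5]
ee_rot: [180.0, -0.0, -6.5]
force: [-2.2, 1.3, 6.8]
gripper_width: 23.5
gripper_force: 25.0
```

Seated at 117.5 (nominal 117.6) with light contact. Release with a small opening, then retreat straight up.

Emit:
apply_moves([
  [0, 0, -0.0005, 0, -0.4],
  [0, 0, -0.0005, 0, -0.3],
  [0, 0, -0.0005, 0, -0.2],
  [0, 0, -0.0005, 0, -0.1],
  [0, 0, -0.0005, 0, -0.1],
])

```text
time_s: 16.25
ee_pos: [478.5, -144.6, 117.0]
ee_rot: [180.0, 0.0, -6.5]
force: [0.9, -0.7, -0.2]
gripper_width: 41.2
gripper_force: 0.0
```

Emit:
apply_moves([
  [0, 0, -0.01, 0, -0.1],
  [0, 0, -0.03, 0, -0.1],
  [0, 0, -0.06, 0, -0.1],
  [0, 0, -0.1, 0, -0.1],
  [0, 0, -0.12, 0, -0.1],
])

```text
time_s: 16.75
ee_pos: [479.9, -145.0, 241.2]
ee_rot: [179.9, -0.3, -6.5]
force: [0.7, 0.0, 0.5]
gripper_width: 41.3
gripper_force: 0.0
```

Emit:
apply_moves([
  [-0.04, 0, -0.01, 0, -0.1],
  [-0.08, 0, -0.01, 0, -0.1],
  [-0.08, 0, -0.01, 0, -0.1],
])

```text
time_s: 17.05
ee_pos: [394.9, -134.5, 248.1]
ee_rot: [180.0, 0.1, -6.6]
force: [0.9, 0.8, -0.3]
gripper_width: 40.9
gripper_force: 0.0
```

```bash
python3 -c "
from h import *
go(0,0,0)
im=cams.grab_frame('wrist');s=cams.grab_frame('side')
o=np.zeros((400,800,3),np.uint8);o[:384,:400]=im[:,70:470]
o[:400,405:797]=cv2.resize(s[100:220,190:308],(392,400));cv2.imwrite('pics/end.png',o)"
```

```text
t17.05 tcp [ 394.9 -134.5  248.1] rot [ 1.7999e+02  7.0000e-02 -6.5800e+00] F [ 0.9  0.8 -0.3] w40.9 delta [-0.4074 -0.0884  0.2487] roll None
```

View pics/end.png

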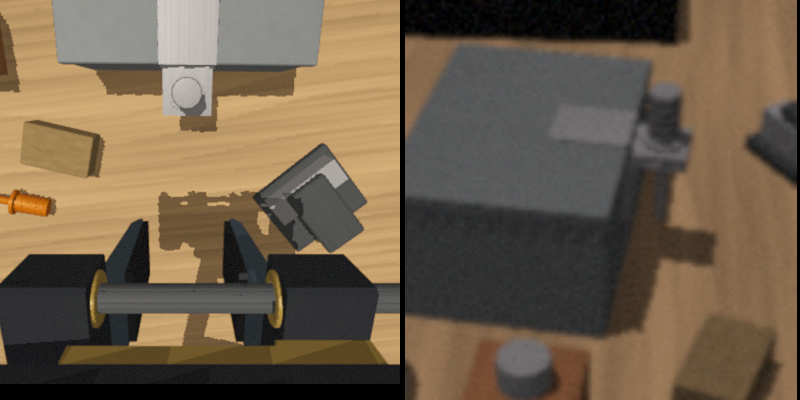

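The picture shows the lid shut. The pin is upright in the hasp at wrist-view (187,93), with its flange on the lug and its shank below.

```bash
python3 -c "
from workcell import env
print(env.job_done())"
```

```text
the job is handed in; nothing more can be done
None
```

The cash box lid is fully shut and the locking pin is down through both eyelets with its flange resting on the hasp. I let go of it there and handed the job in at about 17 s, with the arm clear; the bolt, marker and everything else were left alone.

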